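Prop the cutlery box open on its stay

ROBOT

A 7-joint arm with a two-finger parallel gripper is mounted at the origin on the work surface. World frame = base frame: x ahead of the robot, y to its left, z up, the work surface at z = 0. Lengths are in mm, angles in rad, forces in N, time in s.
With the tool pointing down it reaches from about 350 to 900 mm from the base axis. Payload 19.9 kg.
Tool frame: the origin (TCP) lies on the centre line of the jaws, within the pads' length; the fingertips stand 17 mm ahead of it and the grasp point (between the pads) lies 2 mm behind it; z points along the fingers, y is the direction in which the jaws open and shut (so a half turn about z gives the same grasp; the last joint's range is limited). The gripper opens to 85 mm and grips with 20 to 120 N. Pads are 22 mm wide; open, the fingers measure 114 mm over their backs; the gripper's body (76 mm by 85 mm) begins 54 mm behind the grasp point. The pads swing forward as they close: fully open they stand 13 mm farther back than shut.
Start: joints at [1.258, 0.417, -0.01, 1.614, 0.005, 1.111, -0.053], TCP at [167.788, -602.038, 248.26] pointing down, gripper open.
Joint ranges: [-2.81, 2.81], [-0.39, 2.02], [-1.27, 1.25], [0.06, 2.57], [-1.19, 4.33], [0.19, 2], [-2.82, 2.82]. Speed limits (rad/s): [1.89, 1.89, 2.39, 2.39, 3.01, 3.01, 3.01].

INTERFACE

Orientations are given as a rotation vector (axis times angle).
In Python, from rig import read_state, read_camera, finish_job, cut_out, tip_of gives the robot as it stands.
- The arm moves only by the shell command python3 -m jog 'ROWS' [OPENING] [FORCE]. ROWS is JSON, one flat list of numbers, 6 for each row, row after row: the shift along the tool's x, y, z in m, then the turn, a rotation vector about the tool's x, y, z in degrees. In form: [x, y, z, ax, ay, az, x, y, z, ax, ay, az, ...]. A call has 1 to 5 rows; each row shifts and turns the pose as measured when the row begins, along the tool's axes as they then stand; what a row does not reach is not made up. A row lasts 1/8 s, in which the tool goes at most 62.5 mm and 10.7 degrees, less where a joint would pass 70% of its speed; a pose out of reach is approached as far as the arm can. A call with a gripper value outside its range is refused whole. OPENING is the gripper's target within -1 to 1 (shut at 1, half-way at 0, fully open at -1), set as the call begins (- or left out, the last holds). The fingers move at their own pace and stop on an object; FORCE is the grip in N (left out, the last holds). Time passes only in rows, so rows that do not move let the fingers close. It gives the time, the measured TCP pose, the force and the opening at its end, in the units of the state.
- read_state(): the state, without advancing time (a new reading comes with each control period).
- read_camera(name): name is "scene" or "top"; returns a dict with "color" (400x640x3 uint8, red, green, blue), "depth" (400x640 float32, mm along the optical axis (not along the pixel's ray), 0 where there is no reading), "fx", "fy", "cx", "cy" (pixels), "pose" (4x4, takes a point from camera to world coordinates). Camera axes: x right, y down, z forward; pixel columns grow to the right and rows downward; lengths in mm; the calibration is good to about 2 mm. A picture is of the moment at which its call begins.
- finish_job(): hands the job in, once; it reports no verdict.
Trained networks look in the newest picture that a camera, given by its name, has taken for a name from the list of things; names that differ only in an ending like _2 or _b are one class to them, and where a whole thing is asked for, a point or a joint stands for the part that bears it (a point fixed in the world has none). Each returns a list of dicts, best first, with "conf" (0 to 1); they miss things now and then, are a little off and sometimes report something else, mostly with a low value. They report only what shows in the picture. A call takes as long as a camera call. They do not tell look-alikes from the thing itself.
- cut_out(camera, label): "mask" (400x640 bool, what is visible of it).
- tip_of(camera, label): "at" ([x, y, z] in mm, in world coordinates, good to about 4 mm: a listed point, or the origin of a listed thing).
The state is a dict: "time": time; "qpos": joint angles; "joint_vel": joint speeds; "joint_efforts": joint torques, N m; "eef_pos": TCP position; "ee_rot": TCP orientation; "ft_force": force on the tool from outside, world axes, zero at the start; "torque": the same for the moment, N m; "opening": finger opening in mm.
Only numpy, scipy, OpenCV 4.12 (cv2) and the standard library are available. Lean on these libraries where they do the work, as an engineer would, in place of code of your own. Each camera call takes 0.05 s, during which the arm holds its last target.

TASK

Get the cutlery box on the bench ready for serving: first move the green-capped spice jar off its lid and stand it upright in the wooden tray, clear of the tray's edges; then swing the lid up and right back until it leans there by itself, and only after that flip the stay fully up (pressing its red thumb tab down does it). Finally bring the lid forward and let it down gently, never letting it slam, until it rests on the raised stay, and leave the other loose things where they are.

Things in the scene. Friction and masses are not known exactly. Their poses are not given: they have to be found in the camera images.
- box: The cutlery box, plywood, fixed, its front turned towards the robot's left. Origin on the bench under the middle of the box; +x points from its front (lip) side to its back (hinge) side, +y to the left seen from the front, z up. Outer faces at x = -120 and +115 mm, y = -120 and +120 mm; walls 6 mm thick, 85 mm tall. A fixed strip 8 mm thick covers the top from x = +63 to +115 mm.
- box_hinge (a point): Middle of the lid's hinge line, which is parallel to the box's y, at x = +60, y = 0, z = 85 mm of the box.
- lid (a joint): Angle of the cream lid: 0 shut (level), growing as its front lip swings up and back. No catch or handle. Below 1.57 rad it falls shut freely; beyond that it falls back and leans on its stop at 1.85 rad. A steel ear sticks out 24 mm at the lid's right edge, 160 to 205 mm from the hinge; resting by this ear on the raised stay, the lid stands at 0.83 rad.
- lid_edge (a point): Middle of the lid's front lip edge, half-way through its thickness; moves with the lid, x axis from lip to hinge. The lid is a plate 244 mm wide, 8 mm thick (z 85 to 93 mm when shut), about 0.45 kg, 210 mm from hinge line to lip, so that its front 30 mm overhang the front wall with free space beneath.
- stay (a joint): Angle of the stay, a dark steel bar 8 mm thick outside the box's right wall (box y = -124 to -132 mm): 0 lying back along the wall, growing as its tip swings up and forward to the stop at 1.48 rad, just past upright, where it stays by itself. Pressing the red tab down with 1 to 3 N turns it. The ear rests on its tip.
- stay_pivot (a point): The stay's pivot, whose axis is parallel to the box's y, at x = -50, y = -128, z = 50 mm of the box.
- stay_tab (a point): Point on the axis of the stay's red thumb tab, a round pin of 14 mm diameter, parallel to the box's y from box y = -129 to -191 mm; this point is at y = -183 mm. The tab is on a tail 45 mm from the pivot line: at stay angle 0 it points forward and 42 degrees up from the pivot (80 mm above the bench), at the stop forward and 43 degrees down (19 mm above the bench).
- stay_tip (a point): Centre of the rounded tip (16 mm diameter) of the stay bar, 165 mm from the pivot line; at stay angle 0 the bar lies 12 degrees above level with the tip towards the back.
- jar_center (a point): Centre, half-way up, of the spice jar with the green cap standing on the lid: round, 52 mm diameter, 75 mm tall, about 0.22 kg; z axis up along the jar.
- tray: Low wooden tray, fixed, 270 mm (its x) by 190 mm (its y), walls 6 mm thick and 18 mm high, floor 6 mm thick. Origin on the bench under its middle.
- oil_center (a point): Centre of the amber oil bottle standing in the tray, 48 mm diameter, 150 mm tall; loose, leave it alone.
- ramekin_center (a point): Centre of a small white bowl, 68 mm diameter, 42 mm tall, standing in front of the box; loose, leave it alone.
- mug_center (a point): Centre of a blue cup, 76 mm diameter, 85 mm tall, behind the box, on its hinge side; loose, leave it alone.
- shaker_center (a point): Centre of a steel can, 48 mm diameter, 90 mm tall; loose, leave it alone.
- pot_center (a point): Centre of a steel pot, 100 mm diameter, 70 mm tall; loose, leave it alone.
Not all that is in view belongs to the job. What is shaped like the part that bears jar_center but orange is not meant.

How it is judged (in metres and radians):
On the way, in this order (a step that is already met when the one before it is completed fails the run):
1. the jar stands upright in the tray, the lid still shut (value of joint lid below 0.1 rad and x of jar_center in the frame of tray between -0.11 and 0.11 m and y of jar_center in the frame of tray between -0.07 and 0.07 m and height (world z) of jar_center below 0.05 m and angle between jar_center's own z axis and vertical below 0.15 rad), for 0.2 s.
2. the lid leans right back against its stop, the stay still down (value of joint lid above 1.75 rad and value of joint stay below 0.3 rad), for 0.2 s.
3. the stay is fully up while the lid is back (value of joint stay above 1.38 rad and value of joint lid above 1.4 rad), for 0.2 s.
At the end, for the whole second after the job is handed in: The stay is fully up (above 1.38 rad), the lid rests still on it (0.76 to 0.90 rad), and the jar stands upright (within 0.15 rad) on the tray's floor, its centre within 110 mm (tray x) and 70 mm (tray y) of the tray's middle (value of joint stay above 1.38 rad and value of joint lid between 0.76 and 0.9 rad and velocity of joint lid between -0.05 and 0.05 rad/s and x of jar_center in the frame of tray between -0.11 and 0.11 m and y of jar_center in the frame of tray between -0.07 and 0.07 m and height (world z) of jar_center below 0.05 m and angle between jar_center's own z axis and vertical below 0.15 rad); the robot touches nothing.
It fails at once if the lid falls or slams (closing faster than 2.5 rad/s) (velocity of joint lid below -2.5 rad/s).
It fails at once if the jar is tipped over (angle between jar_center's own z axis and vertical above 0.8 rad).
It fails at once if another loose thing is shifted by more than 40 mm or knocked over (distance of any of oil_center, ramekin_center, mug_center, shaker_center, pot_center from where it was at the start of the episode above 0.04 m).
It also fails if it takes over 72 s, if anything falls off the work surface, if the arm or the gripper's body presses on something with over 40 N, if the wrist force passes 120 N, or if a joint passes its speed limit or range.

## Working session

There is one attempt and no reset: what is moved stays moved. The work goes in short steps, Python scripts to look and compute and a shell command to move; the robot and the scene stay as the last step left them, time stands still between calls to the robot, and variables do not carry over. Pictures are saved under pics/ and viewed, and the job is handed in when it is done.

```bash
ls; mkdir -p pics
python3 - <<'E'
from rig import *
import cv2
s=read_state(); print({k:(v if not hasattr(v,'round') else v) for k,v in s.items()})
for n in("scene","top"):
    c=read_camera(n); cv2.imwrite(f"pics/{n}0.png",c["color"][:,:,::-1]); print(n,c["fx"],c["cx"],c["cy"],c["pose"])
    for l in ["box","box_hinge","lid_edge","stay_pivot","stay_tab","stay_tip","jar_center","tray","oil_center","ramekin_center","mug_center","shaker_center","pot_center"]:
        print(l,[([round(float(x)) for x in d["at"]],round(float(d["conf"]),2)) for d in tip_of(n,l)])
E
```

```text
pics
{'time': 0.0, 'qpos': array([ 1.25749167,  0.4179838 , -0.01028547,  1.61417001,  0.00472878,
        1.11069777, -0.05296079]), 'joint_vel': array([ 2.46278071e-03,  4.06202616e-04, -1.37808272e-03, -2.22829377e-04,
       -5.51895233e-04,  7.69706839e-05,  1.14621972e-03]), 'joint_efforts': array([ 1.90849837e-04, -8.64451361e+01,  6.79043848e-01, -4.34901130e+01,
        1.91345299e-02,  7.37576222e-03, -6.08360807e-06]), 'eef_pos': array([ 167.68083648, -601.74926353,  247.65596279]), 'ee_rot': array([-3.11142534e+00, -4.25542638e-01,  4.55755080e-04]), 'ft_force': array([ 0.32114423, -0.31164473,  0.61934364]), 'torque': array([-8.41912522e-05, -5.00248505e-02,  1.92345811e-02]), 'opening': 85.35497031249258}
scene 366.90810976488166 321.009420117751 194.09946841284443 [[-8.27947015e-01  3.66683540e-01 -4.24319364e-01  1.02861516e+03]
 [ 5.60755487e-01  5.51492740e-01 -6.17583226e-01  7.00468061e+02]
 [ 7.55144505e-03 -7.49265600e-01 -6.62226575e-01  8.58525729e+02]
 [ 0.00000000e+00  0.00000000e+00  0.00000000e+00  1.00000000e+00]]
box [([650, -61, 2], 0.79)]
box_hinge [([
[... 714 characters left out ...]
382e-02 -1.66253706e-01 -9.85941554e-01  1.47781676e+03]
 [ 0.00000000e+00  0.00000000e+00  0.00000000e+00  1.00000000e+00]]
box [([534, 120, 24], 0.64), ([648, -59, 0], 0.55)]
box_hinge [([682, -110, 85], 0.74), ([650, -61, 2], 0.65)]
lid_edge [([558, 69, 85], 0.81)]
stay_pivot []
stay_tab [([446, -90, 81], 0.83)]
stay_tip [([604, -226, 86], 0.79)]
jar_center [([631, 194, 36], 0.76), ([364, -86, 36], 0.65), ([388, 114, 42], 0.65), ([610, -42, 130], 0.56)]
tray [([445, 396, 4], 0.83)]
oil_center [([363, 430, 77], 0.58)]
ramekin_center [([535, 121, 22], 0.74)]
mug_center [([760, -226, 41], 0.81), ([499, -365, 33], 0.5)]
shaker_center [([719, 289, 46], 0.7)]
pot_center [([498, -362, 34], 0.7)]
```

View pics/scene0.png

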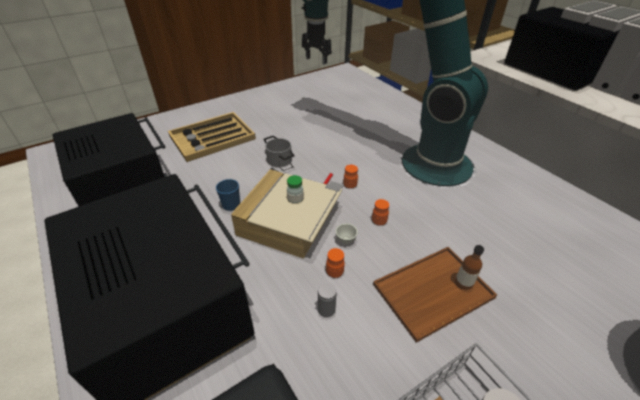

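View pics/top0.png

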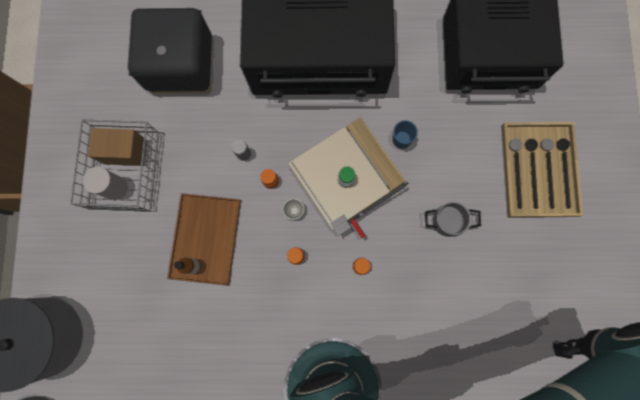

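Run:
```python
from rig import *
import cv2,numpy as np
c=read_camera("scene")
K=np.array([[c["fx"],0,c["cx"]],[0,c["fy"],c["cy"]],[0,0,1]]);T=np.linalg.inv(c["pose"])
def px(p):
    q=T@np.r_[p,1];return (K@(q[:3]/q[2]))[:2].round()
for p in [(613,-44,132),(631,195,38),(388,113,38),(362,-89,36)]: print(p,px(p))
u,v=px((613,-44,132)).astype(int)
cv2.imwrite("pics/jarcrop.png",cv2.resize(c["color"][v-60:v+60,u-80:u+80,::-1],None,fx=5,fy=5,interpolation=2))
```

```text
(613, -44, 132) [295. 188.]
(631, 195, 38) [335. 262.]
(388, 113, 38) [382. 212.]
(362, -89, 36) [350. 176.]
```

View pics/jarcrop.png

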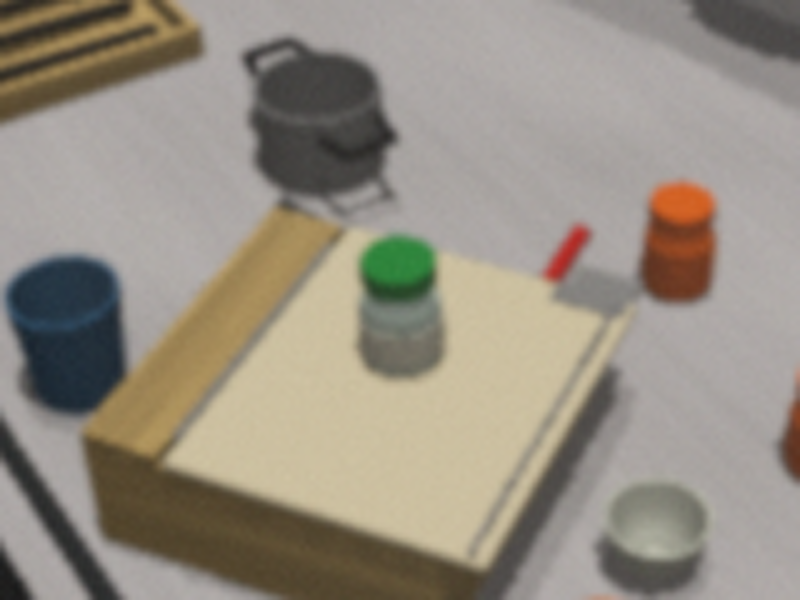

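Candidates for the jar in the scene image are green at (295,188), and orange at (335,262), (382,212) and (350,176). The crop shows that only the one on the cream lid, at (295,188), has a green cap, and its height of about 130 mm also fits. The crop also shows the red tab at the front right edge, the ramekin in front of the lip and the mug behind. Next I fit the box frame and tray pose.

```bash
cat > h.py <<'E'
from rig import *
import cv2,numpy as np
from scipy.spatial.transform import Rotation as R
def cloud(c):
    v,u=np.mgrid[:400,:640]; d=c["depth"].astype(float)
    p=np.stack([(u-c["cx"])/c["fx"]*d,(v-c["cy"])/c["fy"]*d,d],-1)
    w=p@c["pose"][:3,:3].T+c["pose"][:3,3]; w[d==0]=np.nan; return w
def save(name,c): cv2.imwrite("pics/"+name,c["color"][:,:,::-1])
E
python3 - <<'E'
from h import *
from scipy.optimize import least_squares
obs=[((0,0),(649,-60)),((60,0),(682,-110)),((-150,0),(563,65)),((-50,-128),(519,-90)),((-83,-183),(446,-91.5)),((111,-128),(604,-226))]
def f(p):
    c,s=np.cos(p[2]),np.sin(p[2]); return np.r_[[ (c*b[0]-s*b[1]+p[0]-w[0], s*b[0]+c*b[1]+p[1]-w[1]) for b,w in obs]].ravel()
r=least_squares(f,[649,-60,-1],loss='soft_l1',f_scale=3);print(r.x,r.fun.round(1))
for n in("top","scene"):
    c=read_camera(n);w=cloud(c)
    for l in("box","lid","tray","jar_center"):
        for d in cut_out(n,l)[:4]:
            P=w[d["mask"]];P=P[~np.isnan(P[:,0])]
            if l=="jar_center":
                if P[:,2].max()<120: continue
                print(n,l,P.min(0).round(),P.max(0).round(),np.median(P,0).round());continue
            if l=="lid": P=P[(P[:,2]>80)&(P[:,2]<98)]
            if len(P)<50: continue
            print(n,l,d["conf"],len(P),np.median(P,0).round(),cv2.minAreaRect(P[:,:2].astype(np.float32)))
E
```

```text
[648.23415566 -60.10218095  -0.97989709] [-0.8 -0.1 -0.3  0.1  1.7 -0.5 -4.9  0.1  4.  -1.6 -0.2  2.4]
top box 0.72 7068 [631. -49.  92.] ((631.9956665039062, -60.354339599609375), (321.4830322265625, 291.15850830078125), 36.810272216796875)
top lid 0.85 5047 [617. -17.  92.] ((613.7638549804688, -27.597946166992188), (266.5546569824219, 208.45181274414062), 33.287139892578125)
top tray 0.89 5099 [454. 393.   6.] ((449.62774658203125, 402.1927490234375), (202.7444305419922, 278.30206298828125), 83.3420639038086)
scene box 0.92 5693 [679. -12.  90.] ((606.8497314453125, -102.34043884277344), (364.3729553222656, 332.5466003417969), 32.90665054321289)
scene box 0.59 5904 [464. 402.   4.] ((446.8890075683594, 395.8846435546875), (199.3752899169922, 272.0791015625), 83.59664154052734)
scene box 0.48 760 [375. 437.  85.] ((296.93548583984375, 394.0750427246094), (201.1240234375, 48.25016403198242), 29.835529327392578)
scene lid 0.95 3310 [642.   0.  91.] ((612.40673828125, -24.587203979492188), (271.02874755859375, 207.16761779785156), 32.635765075683594)
scene tray 0.88 5910 [465. 402.   4.] ((447.95904541015625, 400.2954406738281), (190.3699493408203, 270.9362487792969), 83.59664916992188)
scene jar_center [593. -62.  91.] [642. -14. 170.] [623. -27. 140.]
```

```bash
python3 -m jog '[0.048,-0.035,0,0,0,0,0.048,-0.035,0,0,0,0,0.048,-0.035,0,0,0,0,0.048,-0.035,0,0,0,0,0.048,-0.035,0,0,0,0]' -1 40; python3 -m jog '[0.048,-0.035,0,0,0,0,0.048,-0.035,0,0,0,0,0.048,-0.035,0,0,0,0,0.048,-0.035,0,0,0,0,0.048,-0.035,0,0,0,0]'
```

```text
time: 2.58
eef_pos: [354.3, -365.7, 247.9]
ee_rot: [3.112, 0.414, -0.001]
ft_force: [2.0, -0.3, 0.4]
opening: 85.4
time: 3.2
eef_pos: [545.5, -126.0, 249.0]
ee_rot: [3.11, 0.412, 0.003]
ft_force: [1.0, -0.3, -0.6]
opening: 85.4
```

```bash
cat >> h.py <<'E'
def plan(target,rot=None):
    "shift in tool axes (mm) to world target; rot = target R -> rotvec in deg in tool axes"
    s=read_state(); Rc=R.from_rotvec(s["ee_rot"])
    print("t",round(s["time"],2),"pos",s["eef_pos"].round(1),"shift",Rc.inv().apply(np.array(target)-s["eef_pos"]).round(1))
    print("axes",Rc.as_matrix().T.round(3).tolist(),"q",s["qpos"].round(2))
    if rot is not None: print("rot deg",np.degrees((Rc.inv()*rot).as_rotvec()).round(1))
O=np.array([648.2,-60.1,0]);YAW=-0.985
BX=np.array([np.cos(YAW),np.sin(YAW),0]);BY=np.array([-BX[1],BX[0],0]);BZ=np.array([0,0,1.])
def b2w(x,y,z): return O+x*BX+y*BY+z*BZ
def w2b(p): d=np.array(p)-O; return np.array([d@BX,d@BY,d[2]])
E
python3 -c "
from h import *
plan((612.5,-44,248))
c=read_camera('top');w=cloud(c);h=cv2.cvtColor(c['color'],cv2.COLOR_RGB2HSV)
m=(h[...,0]>45)&(h[...,0]<80)&(h[...,1]>120);P=w[m];P=P[P[:,2]>150];print(len(P),P.min(0),P.max(0),np.median(P,0)) if len(P) else print('occl')
"
```

```text
t 3.2 pos [ 545.5 -126.   249. ] shift [ 86.  -61.8   0.8]
axes [[0.966, 0.26, 0.001], [0.26, -0.966, 0.005], [0.003, -0.004, -1.0]] q [ 0.45  0.32 -0.34  1.77  0.12  1.07 -1.24]
158 [593.50389628 -62.7435892  159.89806405] [632.78514603 -25.63718094 174.65854207] [612.7839559  -45.47356169 167.66373727]
```

```bash
python3 -m jog '[0.045,-0.032,0,0,0,0,0.041,-0.03,0,0,0,0,0,0,0,0,0,0]'; python3 -c "
from h import *
plan((613,-44.5,134))"
```

```text
time: 3.62
eef_pos: [616.3, -33.5, 249.0]
ee_rot: [3.111, 0.427, 0.007]
ft_force: [-0.4, -0.5, 0.0]
opening: 85.6
t 3.62 pos [616.3 -33.5 249. ] shift [ -6.6   9.6 115. ]
axes [[0.963, 0.27, 0.004], [0.27, -0.963, 0.002], [0.005, -0.0, -1.0]] q [ 0.28  0.42 -0.37  1.63  0.17  1.12 -1.43]
```

```bash
python3 -m jog '[-0.007,0.01,0.04,0,0,0,0,0,0.04,0,0,0,0,0,0.025,0,0,0,0,0,0,0,0,0]'; python3 -c "
from h import *
plan((613,-44.5,134))"
```

```text
time: 4.12
eef_pos: [612.4, -47.3, 141.8]
ee_rot: [3.11, 0.426, 0.009]
ft_force: [0.5, -0.4, 0.8]
opening: 85.3
t 4.12 pos [612.4 -47.3 141.8] shift [ 1.3 -2.6  7.8]
axes [[0.963, 0.269, 0.005], [0.269, -0.963, 0.003], [0.006, -0.001, -1.0]] q [ 0.28  0.53 -0.34  1.73  0.22  0.91 -1.45]
```

```bash
python3 -m jog '[0.001,-0.003,0.008,0,0,0]'; python3 -m jog '[0,0,0,0,0,0,0,0,0,0,0,0,0,0,0,0,0,0,0,0,0,0,0,0]' 1 30
```

```text
time: 4.25
eef_pos: [613.3, -44.6, 135.0]
ee_rot: [3.11, 0.424, 0.012]
ft_force: [-0.2, 0.2, 0.9]
opening: 85.4
time: 4.75
eef_pos: [614.0, -44.6, 137.1]
ee_rot: [3.109, 0.424, 0.016]
ft_force: [0.0, 0.3, -1.6]
opening: 50.6
```

```bash
python3 -m jog '[0,0,-0.035,0,0,0,0,0,-0.035,0,0,0,0,0,0,0,0,0]'; python3 -c "
from h import *
plan((481,385,200))"
```

```text
time: 5.12
eef_pos: [613.0, -44.4, 208.7]
ee_rot: [3.109, 0.425, 0.014]
ft_force: [-0.2, -0.5, -2.2]
opening: 50.7
t 5.12 pos [613.  -44.4 208.7] shift [ -12.1 -449.1    6.6]
axes [[0.963, 0.268, 0.008], [0.268, -0.963, 0.004], [0.009, -0.002, -1.0]] q [ 0.29  0.46 -0.36  1.68  0.18  1.03 -1.42]
```

```bash
python3 -m jog '[0,-0.04,0,0,0,0,-0.002,-0.052,0,0,0,0,-0.002,-0.052,0,0,0,0,-0.002,-0.052,0,0,0,0,-0.002,-0.052,0,0,0,0]';python3 -m jog '[-0.002,-0.052,0,0,0,0,-0.002,-0.052,0,0,0,0,-0.002,-0.052,0,0,0,0,0,-0.03,0,0,0,0,0,0,0,0,0,0]'; python3 -c "
from h import *
plan((481,385,52))"
```

```text
time: 5.75
eef_pos: [536.9, 194.0, 203.4]
ee_rot: [3.11, 0.412, 0.008]
ft_force: [0.1, 0.3, -1.6]
opening: 50.5
time: 6.38
eef_pos: [476.3, 380.5, 197.9]
ee_rot: [3.108, 0.42, 0.0]
ft_force: [1.4, -0.7, -1.4]
opening: 50.7
t 6.38 pos [476.3 380.5 197.9] shift [  5.8  -3.8 145.8]
axes [[0.964, 0.266, -0.001], [0.266, -0.964, 0.005], [0.001, -0.005, -1.0]] q [-0.36  0.48 -0.48  1.69  0.26  1.04 -2.23]
```

```bash
python3 -m jog '[0.003,-0.002,0.045,0,0,0,0.002,-0.002,0.045,0,0,0,0,0,0.035,0,0,0,0,0,0.01,0,0,0,0,0,0,0,0,0]'; python3 -c "
from h import *
plan((481,385,50))
c=read_camera('scene');save('place.png',c)
d=[x for x in cut_out('scene','jar_center')]
"
```

```text
time: 7.0
eef_pos: [481.6, 381.5, 57.6]
ee_rot: [3.107, 0.416, -0.001]
ft_force: [-0.5, -0.5, -0.6]
opening: 50.6
t 7.0 pos [481.6 381.5  57.6] shift [ 0.4 -3.6  7.6]
axes [[0.965, 0.263, -0.001], [0.263, -0.965, 0.007], [0.0, -0.007, -1.0]] q [-0.42  0.67 -0.41  1.75  0.36  0.8  -2.31]
```

```bash
python3 -m jog '[0,-0.002,0.005,0,0,0,0,0,0.002,0,0,0,0,0,0.002,0,0,0]'
```

```text
time: 7.48
eef_pos: [482.6, 384.8, 51.9]
ee_rot: [3.109, 0.416, 0.007]
ft_force: [0.3, 0.0, -1.3]
opening: 50.2
```

View pics/place.png

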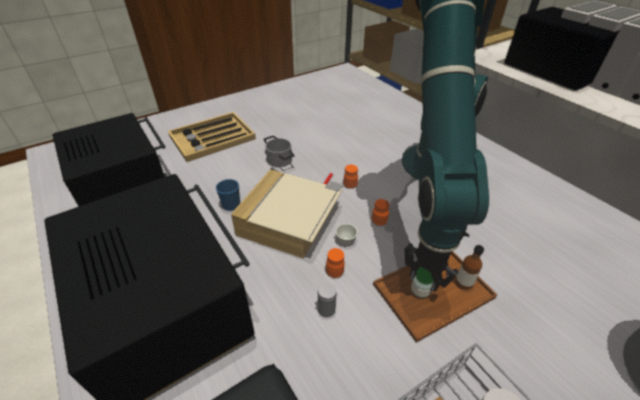

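The jar (422,282) hangs in the gripper over the tray, clear of the oil bottle (468,270). I lower it the last few millimetres.

```bash
python3 -m jog '[0,0,0.002,0,0,0,0,0,0.002,0,0,0]'; python3 -m jog '[0,0,0.002,0,0,0]'
```

```text
time: 7.72
eef_pos: [482.9, 385.0, 49.3]
ee_rot: [3.109, 0.416, 0.009]
ft_force: [-13.2, -13.4, 48.1]
opening: 50.6
time: 7.85
eef_pos: [483.0, 385.0, 49.2]
ee_rot: [3.108, 0.416, 0.01]
ft_force: [-12.9, -10.9, 38.4]
opening: 50.2
```

```bash
python3 -m jog '[0,0,-0.001,0,0,0,0,0,0,0,0,0,0,0,0,0,0,0,0,0,0,0,0,0]' -1; python3 -m jog '[0,0,-0.03,0,0,0,0,0,-0.05,0,0,0,0,0,-0.06,0,0,0,0,0,-0.04,0,0,0]'
```

```text
time: 8.35
eef_pos: [483.2, 385.2, 50.6]
ee_rot: [3.109, 0.416, 0.011]
ft_force: [-0.1, 0.4, -0.4]
opening: 85.4
time: 8.85
eef_pos: [480.5, 385.0, 231.8]
ee_rot: [3.106, 0.416, 0.001]
ft_force: [0.8, -0.2, -0.0]
opening: 85.1
```

Run:
```python
from h import *
c=read_camera('scene');save('placed.png',c);w=cloud(c);h=cv2.cvtColor(c['color'],cv2.COLOR_RGB2HSV)
m=(h[...,0]>45)&(h[...,0]<80)&(h[...,1]>120);P=w[m];P=P[P[:,2]>20];print(len(P),P.min(0),P.max(0),np.median(P,0))
print([(d['at'],d['conf']) for d in tip_of('scene','jar_center')])
# lid approach: tilt a below horizontal
for a in (35,40,45):
    a=np.radians(a); z=np.cos(a)*BX-np.sin(a)*BZ
    for s in (1,-1):
        x=s*BY; y=np.cross(z,x); Rt=R.from_matrix(np.c_[x,y,z]); plan(b2w(-300,0,230),Rt)
```

```text
191 [-679.70821347 -205.22648555   72.33085238] [505.94253674 408.67144823 390.0024995 ] [488.21486758 387.19969918  78.67947095]
[([631.8, 193.2, 42.8], 0.77), ([485.4, 383.0, 47.6], 0.72), ([387.0, 109.4, 34.9], 0.55), ([358.8, -90.1, 37.7], 0.54)]
t 8.95 pos [481.6 386.  233.7] shift [-50.9 189.4   4.8]
axes [[0.965, 0.263, 0.004], [0.263, -0.965, 0.007], [0.005, -0.005, -1.0]] q [-0.36  0.46 -0.49  1.64  0.25  1.11 -2.23]
rot deg [-54.1   8.6 -16.9]
t 8.95 pos [481.6 386.  233.7] shift [-50.9 189.4   4.8]
axes [[0.965, 0.263, 0.004], [0.263, -0.965, 0.007], [0.005, -0.005, -1.0]] q [-0.36  0.46 -0.49  1.64  0.25  1.11 -2.23]
rot deg [ 12.   74.9 145.1]
t 8.95 pos [481.6 386.  233.7] shift [-50.9 189.4   4.8]
axes [[0.965, 0.263, 0.004], [0.263, -0.965, 0.007], [0.005, -0.005, -1.0]] q [-0.36  0.46 -0.49  1.64  0.25  1.11 -2.23]
rot deg [-49.2   7.8 -17.2]
t 8.95 pos [481.6 386.  233.7] shift [-50.9 189.4   4.8]
axes [[0.965, 0.263, 0.004], [0.263, -0.965, 0.007], [0.005, -0.005, -1.0]] q [-0.36  0.46 -0.49  1.64  0.25  1.11 -2.23]
rot deg [ 10.9  68.3 148. ]
t 8.95 pos [481.6 386.  233.7] shift [-50.9 189.4   4.8]
axes [[0.965, 0.263, 0.004], [0.263, -0.965, 0.007], [0.005, -0.005, -1.0]] q [-0.36  0.46 -0.49  1.64  0.25  1.11 -2.23]
rot deg [-44.2   7.  -17.4]
t 8.95 pos [481.6 386.  233.7] shift [-50.9 189.4   4.8]
axes [[0.965, 0.263, 0.004], [0.263, -0.965, 0.007], [0.005, -0.005, -1.0]] q [-0.36  0.46 -0.49  1.64  0.25  1.11 -2.23]
rot deg [  9.8  61.7 150.6]
```

View pics/placed.png

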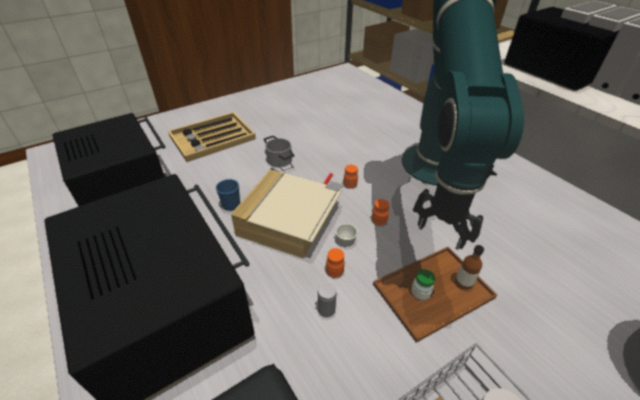

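```bash
python3 -m jog '[0,0.01,-0.005,-9.8,1.6,-3.4,0,0.02,-0.01,-9.8,1.6,-3.4,0,0.02,-0.015,-9.8,1.6,-3.4,0,0.02,-0.015,-9.8,1.6,-3.4,0,0.01,-0.01,-9.8,1.6,-3.4]'
cat >> h.py <<'E'
def lidR(a):  # tool z in box xz-plane, a rad below +BX horizontal
    z=np.cos(a)*BX-np.sin(a)*BZ; return R.from_matrix(np.c_[BY,np.cross(z,BY),z])
E
python3 -c "
from h import *
plan(b2w(-220,0,150),lidR(np.radians(40)))"
```

```text
time: 9.57
eef_pos: [500.5, 332.8, 312.1]
ee_rot: [2.173, 0.653, 0.316]
ft_force: [0.1, -0.8, 0.3]
opening: 85.2
t 9.57 pos [500.5 332.8 312.1] shift [-94.4  -7.4 248.8]
axes [[0.834, 0.552, 0.003], [0.345, -0.524, 0.779], [0.431, -0.648, -0.627]] q [-0.75  0.51 -0.34  1.6   0.91  1.62 -2.31]
rot deg [ 1.1 -0.1 -0.2]
```

```bash
python3 -m jog '[-0.03,0,0.05,1,0,0,-0.03,0,0.05,0,0,0,-0.03,0,0.05,0,0,0,0,0,0.05,0,0,0,0,0,0.03,0,0,0]' 0.05; python3 -c "
from h import *
plan(b2w(-203,0,145),lidR(np.radians(40)));print(w2b(read_state()['eef_pos']))"
```

```text
time: 10.2
eef_pos: [521.4, 134.1, 157.9]
ee_rot: [2.185, 0.674, 0.312]
ft_force: [0.3, 0.6, -0.2]
opening: 40.6
t 10.2 pos [521.4 134.1 157.9] shift [-2.   8.7 30.5]
axes [[0.827, 0.562, -0.002], [0.362, -0.53, 0.767], [0.43, -0.635, -0.642]] q [-0.54  0.51 -0.24  2.03  1.11  1.18 -2.49]
rot deg [ 0.1 -0.4  0.5]
[-231.94961069    1.72274087  157.92926767]
```

```bash
python3 -m jog '[-0.002,0.005,0.02,0,-0.4,0.5,0,0.004,0.02,0,0,0,0,0,0.025,0,0,0,0,0,0,0,0,0]'
python3 - <<'E'
from h import *
plan(b2w(-142,0,94),lidR(np.radians(40)));print(w2b(read_state()['eef_pos']))
c=read_camera('scene');cv2.imwrite('pics/app.png',cv2.resize(c['color'][120:300,200:440,::-1],None,fx=3,fy=3))
E
```

```text
time: 10.7
eef_pos: [552.2, 83.5, 120.6]
ee_rot: [2.189, 0.66, 0.306]
ft_force: [-0.0, 0.2, -1.1]
opening: 40.6
t 10.7 pos [552.2  83.5 120.6] shift [ 0.6 -0.6 40.7]
axes [[0.834, 0.552, -0.001], [0.356, -0.535, 0.767], [0.423, -0.64, -0.642]] q [-0.47  0.57 -0.18  2.04  1.21  1.08 -2.53]
rot deg [0.1 0.1 0. ]
[-172.76264398   -0.565155    120.5989668 ]
```

View pics/app.png

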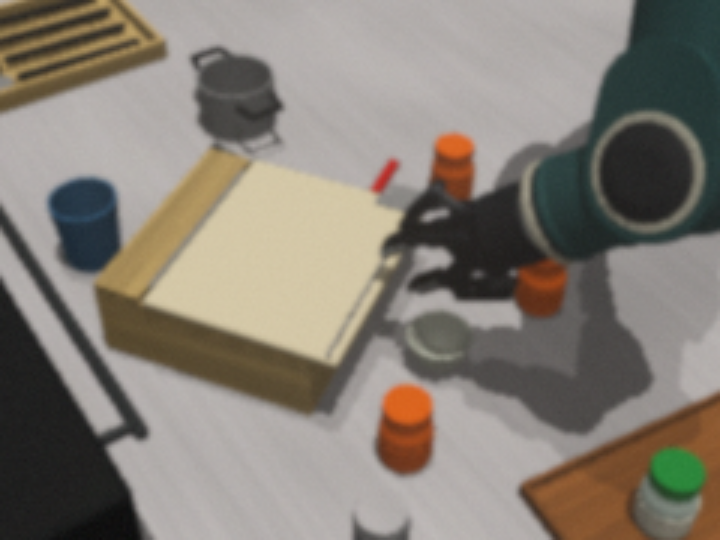

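The jaws straddle the lip at (400,245) in the crop, with the lower finger above the ramekin (437,340). I advance.

```bash
python3 -m jog '[0,0,0.02,0,0,0,0,0,0.018,0,0,0,0,0,0,0,0,0]'; python3 -c "
from h import *
print(w2b(read_state()['eef_pos']))"
```

```text
time: 11.12
eef_pos: [569.7, 60.2, 95.9]
ee_rot: [2.19, 0.662, 0.311]
ft_force: [-0.0, -0.1, 0.5]
opening: 40.7
[-143.68288204    1.09434042   95.91007093]
```

```bash
python3 -m jog '[0,0.008,0,0,0,0,0,0.016,-0.009,0,0,0,0,0.018,-0.01,0,0,0,0,0.018,-0.01,0,0,0,0,0.012,-0.007,0,0,0]'
python3 - <<'E'
from h import *
p=w2b(read_state()['eef_pos']);print(p)
plan(b2w(-100.6+20*.643,0,220.3+20*.766),lidR(0.7))
c=read_camera('scene');cv2.imwrite('pics/lift1.png',cv2.resize(c['color'][120:300,200:440,::-1],None,fx=3,fy=3))
E
```

```text
time: 11.75
eef_pos: [579.4, 46.4, 176.8]
ee_rot: [2.192, 0.668, 0.311]
ft_force: [0.7, -0.2, -2.5]
opening: 40.9
[-126.79942476    1.60686998  176.8010842 ]
t 11.75 pos [579.4  46.4 176.8] shift [-1.8 70.1 -8.2]
axes [[0.83, 0.558, 0.0], [0.36, -0.536, 0.764], [0.426, -0.634, -0.646]] q [-0.4   0.47 -0.16  2.02  1.19  1.06 -2.36]
rot deg [-0.1 -0.3  0.2]
```

View pics/lift1.png

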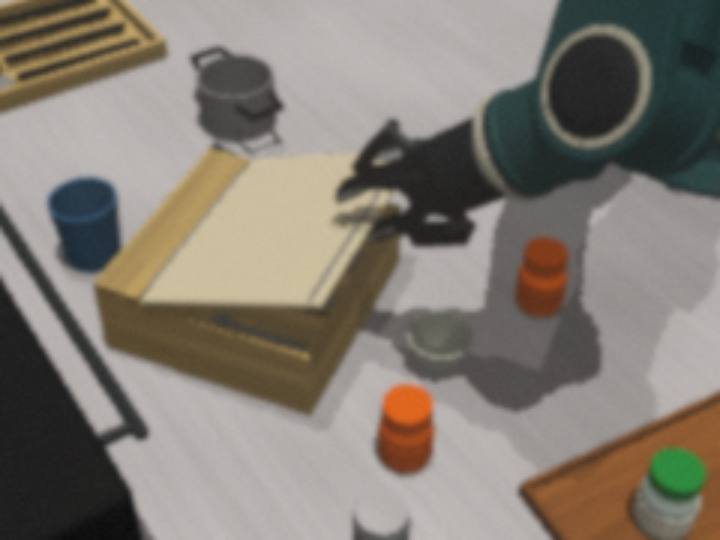

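The lid is up about 20° and rests on the lower finger near (370,225). I continue along the arc.

```bash
python3 -m jog '[0,0.018,-0.005,0,0,0,0,0.018,-0.003,0,0,0,0,0.018,-0.001,0,0,0,0,0.014,0,0,0,0,0,0.002,0,0,0,0]'
python3 - <<'E'
from h import *
p=w2b(read_state()['eef_pos']);print(p)
plan(b2w(-100.6+20*.643,0,220.3+20*.766),lidR(0.7))
c=read_camera('scene');cv2.imwrite('pics/lift2.png',cv2.resize(c['color'][120:300,200:440,::-1],None,fx=3,fy=3))
E
```

```text
time: 12.42
eef_pos: [601.3, 15.1, 238.8]
ee_rot: [2.193, 0.67, 0.313]
ft_force: [0.7, 0.5, -1.7]
opening: 40.4
[-88.56838432   2.45193648 238.81521385]
t 12.43 pos [601.3  15.1 238.8] shift [-2.5 -1.9  2.7]
axes [[0.829, 0.56, 0.002], [0.361, -0.536, 0.763], [0.428, -0.632, -0.646]] q [-0.33  0.37 -0.15  1.98  1.14  1.06 -2.18]
rot deg [-0.2 -0.4  0.2]
```

View pics/lift2.png

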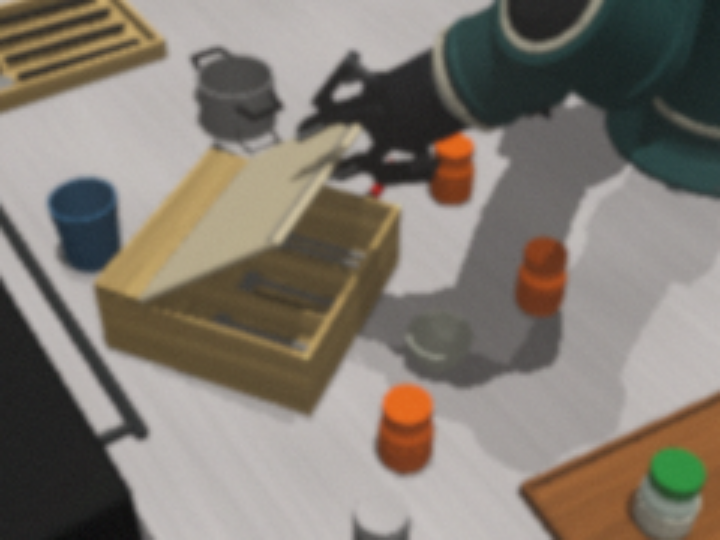

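The lid is now at about 40°, aligned with the tool. I narrow the cage and follow the arc with the tool turning along.

```bash
python3 -m jog '[0,0,0,0,0,0,0,0,0,0,0,0]' 0.55; python3 -m jog '[0,0.022,0.002,6,0,0,0,0.029,0.004,8,0,0,0,0.029,0.004,8,0,0,0,0.029,0.004,8,0,0]'
python3 - <<'E'
from h import *
p=w2b(read_state()['eef_pos']);z=R.from_rotvec(read_state()['ee_rot']).as_matrix()[:,2];a=np.arctan2(-z[2],z@BX);d=p-[60,0,85];print(p,'a',a,'theta tcp',np.arctan2(d[2],-d[0]),'r',np.hypot(d[0],d[2]),read_state()['qpos'].round(2))
E
```

```text
time: 12.72
eef_pos: [600.7, 15.9, 237.5]
ee_rot: [2.193, 0.673, 0.312]
ft_force: [-1.7, 1.3, -0.6]
opening: 19.4
time: 13.22
eef_pos: [653.2, -56.3, 291.8]
ee_rot: [2.696, 0.848, 0.138]
ft_force: [-1.4, 1.1, -1.6]
opening: 19.1
[ -0.38864421   6.30126235 291.82607133] a 1.2443569473012226 theta tcp 1.2867153989562934 r 215.4618577182831 [ 0.08  0.36 -0.22  1.64  0.42  1.03 -1.27]
```

```bash
python3 -m jog '[0,0.029,0.005,8,0,0,0,0.029,0.005,8,0,0,0,0.029,0.005,8,0,0,0,0.02,0.004,6,0,0]'
python3 - <<'E'
from h import *
p=w2b(read_state()['eef_pos']);z=R.from_rotvec(read_state()['ee_rot']).as_matrix()[:,2];a=np.arctan2(-z[2],z@BX);d=p-[60,0,85];print(p,'a',a,'theta tcp',np.arctan2(d[2],-d[0]),'r',np.hypot(d[0],d[2]),read_state()['qpos'].round(2))
c=read_camera('scene');cv2.imwrite('pics/lift3.png',cv2.resize(c['color'][90:270,200:440,::-1],None,fx=3,fy=3))
E
```

```text
time: 13.72
eef_pos: [716.7, -147.7, 289.1]
ee_rot: [-2.799, -0.883, 0.089]
ft_force: [-0.8, 0.5, -0.5]
opening: 19.2
[110.8702534    8.6542254  289.06321909] a 1.78452445782859 theta tcp 1.815103568100026 r 210.30829766137387 [ 0.36  0.7  -0.27  1.1   0.02  1.5  -0.82]
```

View pics/lift3.png

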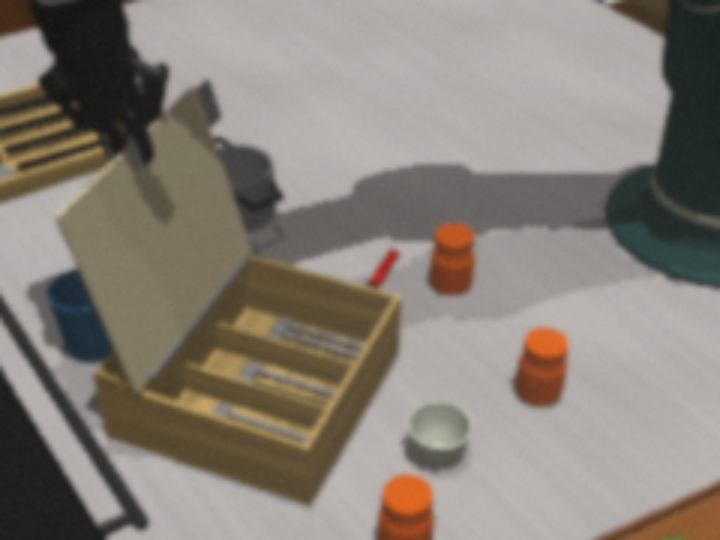

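The lid is back past 1.75 rad between the jaws. I open them, let it lean back, and withdraw along the tool axis.

```bash
python3 -m jog '[0,0.004,0,0,0,0,0,0,0,0,0,0,0,0,0,0,0,0]' -0.2;  python3 -m jog '[0,0,-0.03,0,0,0,0,0,-0.04,0,0,0,0,0,-0.03,0,0,0]'
python3 - <<'E'
from h import *
for n in('scene','top'):
    c=read_camera(n);cv2.imwrite(f'pics/back_{n}.png',cv2.resize(c['color'][80:280,190:450,::-1],None,fx=3,fy=3))
    for l in ('stay_tab','lid_edge','stay_pivot','stay_tip'): print(n,l,[(np.round(d['at']),d['conf']) for d in tip_of(n,l)])
print('expect tab',b2w(-83,-183,80),'lip',b2w(118,0,287))
# press orientation: tool z down, tool x along BY or -BY
for s in (1,-1):
    Rt=R.from_matrix(np.c_[s*BY,np.cross(-BZ,s*BY),-BZ]); plan(b2w(-87,-181,330),Rt)
E
```

```text
time: 14.15
eef_pos: [718.7, -154.7, 283.1]
ee_rot: [-2.796, -0.875, 0.099]
ft_force: [-0.7, 1.2, 1.1]
opening: 51.4
time: 14.52
eef_pos: [730.4, -169.0, 383.9]
ee_rot: [-2.794, -0.881, 0.102]
ft_force: [0.4, 0.0, -0.1]
opening: 51.2
scene stay_tab [(array([446., -93.,  83.]), 0.57)]
scene lid_edge [(array([ 714., -168.,  286.]), 0.58), (array([446., 395.,   2.]), 0.37), (array([722., 279.,  47.]), 0.19)]
scene stay_pivot [(array([521., -84.,  50.]), 0.82)]
scene stay_tip []
top stay_tab [(array([447., -91.,  80.]), 0.73), (array([ 498., -364.,   33.]), 0.56)]
top lid_edge [(array([ 713., -158.,  282.]), 0.61)]
top stay_pivot [(array([513., -90.,  50.]), 0.86)]
top stay_tip [(array([534., 118.,  22.]), 0.28)]
expect tab [449.82356895 -92.11236644  80.        ] lip [ 713.4378475  -158.42610667  287.        ]
t 15.03 pos [ 730.3 -169.8  380.7] shift [-183.  -211.2  100.8]
axes [[0.819, 0.573, -0.005], [0.558, -0.8, -0.222], [-0.131, 0.179, -0.975]] q [ 0.36  0.73 -0.26  0.85  0.01  1.74 -0.81]
rot deg [-12.8   0.4   1.4]
t 15.03 pos [ 730.3 -169.8  380.7] shift [-183.  -211.2  100.8]
axes [[0.819, 0.573, -0.005], [0.558, -0.8, -0.222], [-0.131, 0.179, -0.975]] q [ 0.36  0.73 -0.26  0.85  0.01  1.74 -0.81]
rot deg [  -0.6  -19.9 -177.5]
```

View pics/back_scene.png

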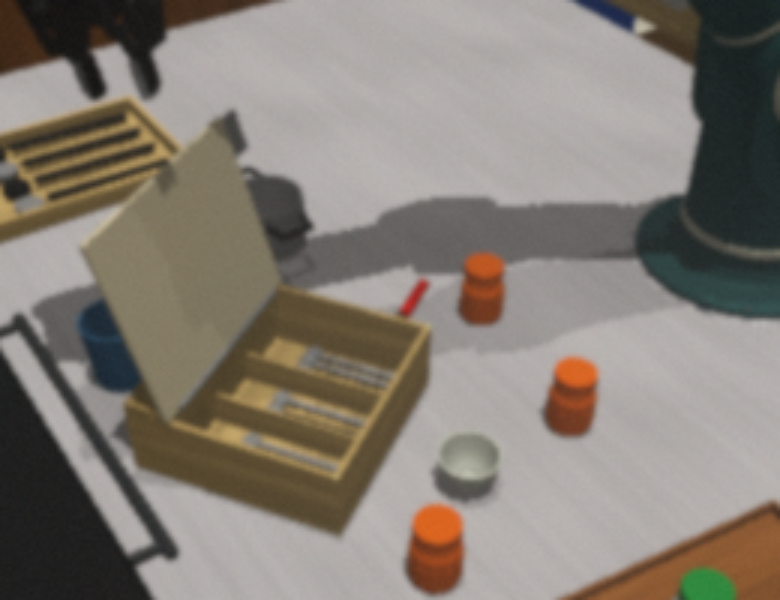

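View pics/back_top.png

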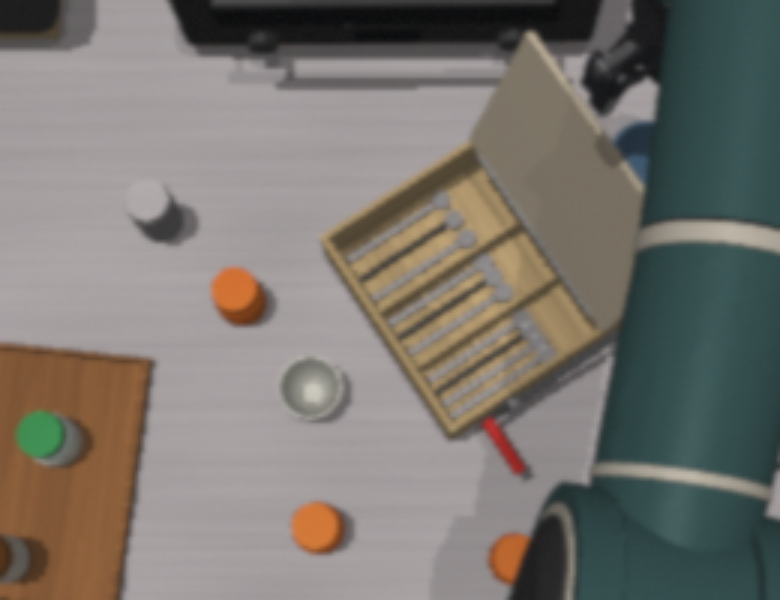

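The lid leans at its stop (lip measured at 714,-158,287, the 1.85 rad position). The stay is still down, with the red tab at (447,-92,80). I go above the tab with the fingers shut.

```bash
python3 -m jog '[-0.035,-0.03,0,-6,0,0.7,-0.035,-0.035,0.01,-6.5,0,0.7,-0.037,-0.037,0.015,0,0,0,-0.037,-0.037,0.015,0,0,0,-0.03,-0.03,0,0,0,0]' 1
python3 - <<'E'
from h import *
Rt=R.from_matrix(np.c_[BY,np.cross(-BZ,BY),-BZ]); plan(b2w(-86,-183,200),Rt)
E
```

```text
time: 15.65
eef_pos: [500.1, -126.7, 351.4]
ee_rot: [-2.977, -0.903, 0.031]
ft_force: [0.4, 0.1, 0.5]
opening: 0.1
t 15.65 pos [ 500.1 -126.7  351.4] shift [-21.1 -54.3 153.7]
axes [[0.831, 0.555, -0.01], [0.555, -0.831, -0.036], [-0.028, 0.024, -0.999]] q [ 0.44  0.16 -0.27  1.72  0.03  1.3  -0.82]
rot deg [-2.   0.6  0.2]
```

```bash
python3 -m jog '[-0.012,-0.03,0.03,-2,0.6,0,-0.009,-0.024,0.045,0,0,0,0,0,0.045,0,0,0,0,0,0.03,0,0,0,0,0,0,0,0,0]'
python3 - <<'E'
from h import *
Rt=R.from_matrix(np.c_[BY,np.cross(-BZ,BY),-BZ]); plan(b2w(-86,-183,115),Rt);print(w2b(read_state()['eef_pos']))
E
```

```text
time: 16.27
eef_pos: [447.4, -91.6, 200.4]
ee_rot: [3.003, 0.91, 0.006]
ft_force: [0.3, 0.3, -0.0]
opening: -0.3
t 16.27 pos [447.4 -91.6 200.4] shift [ 1.5 -1.7 85.4]
axes [[0.832, 0.555, 0.003], [0.555, -0.832, 0.005], [0.005, -0.003, -1.0]] q [ 0.4   0.18 -0.29  2.06  0.07  0.9  -0.92]
rot deg [ 0.3 -0.1  0.1]
[ -84.70953565 -184.73062435  200.35462159]
```

```bash
python3 -m jog '[0.001,-0.003,0.04,0,0,0,0,0,0.035,0,0,0,0,0,0.008,0,0,0,0,0,0,0,0,0]'; python3 -m jog '[0,0,0.01,0,0,0,0,0,0.012,0,0,0,0,-0.001,0.014,0,0,0]'
python3 - <<'E'
from h import *
print(w2b(read_state()['eef_pos']))
E
```

```text
time: 16.77
eef_pos: [450.6, -89.6, 120.9]
ee_rot: [3.0, 0.908, 0.015]
ft_force: [-0.1, -0.2, -0.1]
opening: -0.2
time: 17.15
eef_pos: [452.7, -89.4, 86.6]
ee_rot: [2.997, 0.906, 0.023]
ft_force: [0.1, 0.7, 1.8]
opening: -0.1
[ -83.71705711 -179.12189553   86.55139999]
```

```bash
python3 -m jog '[-0.002,-0.005,0.012,0,0,0,-0.001,-0.001,0.013,0,0,0,0,0,0.012,0,0,0]'
python3 - <<'E'
from h import *
print(w2b(read_state()['eef_pos']))
E
```

```text
time: 17.52
eef_pos: [447.5, -86.2, 47.2]
ee_rot: [2.996, 0.906, 0.024]
ft_force: [0.8, -0.9, 1.7]
opening: 0.1
[ -89.18388739 -181.66395307   47.16615834]
```

```bash
python3 -m jog '[0,0.002,0.004,0,0,0,0,0,0.002,0,0,0]'
python3 - <<'E'
from h import *
print(w2b(read_state()['eef_pos']))
c=read_camera('scene');cv2.imwrite('pics/press.png',cv2.resize(c['color'][80:280,190:450,::-1],None,fx=3,fy=3))
E
```

```text
time: 17.77
eef_pos: [448.5, -87.6, 41.3]
ee_rot: [2.997, 0.907, 0.022]
ft_force: [-22.5, 4.2, 85.3]
opening: 0.0
[ -87.52953823 -181.62122727   41.30593078]
```

View pics/press.png

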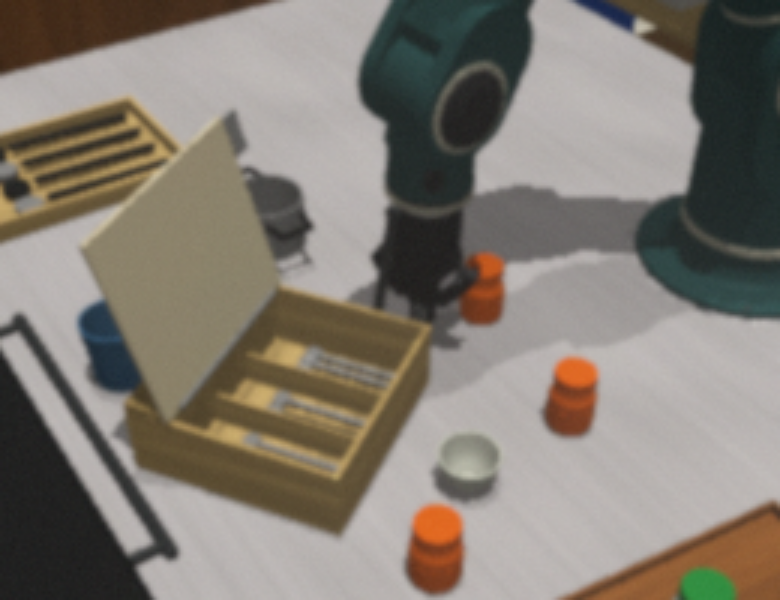

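The fingertip reached the stop (85 N), so I back straight off.

```bash
python3 -m jog '[0,0,-0.006,0,0,0,0,0,-0.01,0,0,0]'; python3 -m jog '[-0.003,-0.001,-0.04,0,0,0,-0.003,0,-0.05,0,0,0,0,0,-0.06,0,0,0,0,0,-0.06,0,0,0,0,0,-0.06,0,0,0]'
python3 - <<'E'
from h import *
for n in('scene','top'):
    c=read_camera(n);cv2.imwrite(f'pics/up_{n}.png',cv2.resize(c['color'][80:280,190:450,::-1],None,fx=3,fy=3))
    for l in ('stay_tab','stay_tip','lid_edge'): print(n,l,[(np.round(w2b(d['at'])),round(d['conf'],2)) for d in tip_of(n,l)])
print('expect tip',b2w(-70,-128,214),'tab',b2w(-83,-183,19))
a=1.82
plan(b2w(60+290*.248,0,85+290*.969),lidR(a))
E
```

```text
time: 18.08
eef_pos: [448.1, -87.5, 58.0]
ee_rot: [2.996, 0.907, 0.021]
ft_force: [0.2, -0.2, -0.5]
opening: 0.3
time: 18.7
eef_pos: [435.9, -88.0, 334.5]
ee_rot: [3.0, 0.909, 0.012]
ft_force: [1.3, 0.0, 0.5]
opening: -0.1
scene stay_tab [(array([-460.,  109.,   43.]), 0.62), (array([ -81., -186.,   25.]), 0.58)]
scene stay_tip [(array([ -70., -119.,  213.]), 0.52)]
scene lid_edge [(array([126.,  -1., 287.]), 0.81)]
top stay_tab [(array([ 170., -290.,   37.]), 0.33)]
top stay_tip []
top lid_edge [(array([118.,  -4., 285.]), 0.56)]
expect tip [502.84075441 -72.53743232 214.        ] tab [449.82356895 -92.11236644  19.        ]
t 19.1 pos [436.1 -88.1 331. ] shift [191.7 226.6 -32.7]
axes [[0.832, 0.555, 0.004], [0.555, -0.832, 0.007], [0.007, -0.003, -1.0]] q [ 0.44  0.02 -0.31  1.92  0.01  1.2  -0.86]
rot deg [14.7 -0.2  0.2]
```

View pics/up_scene.png

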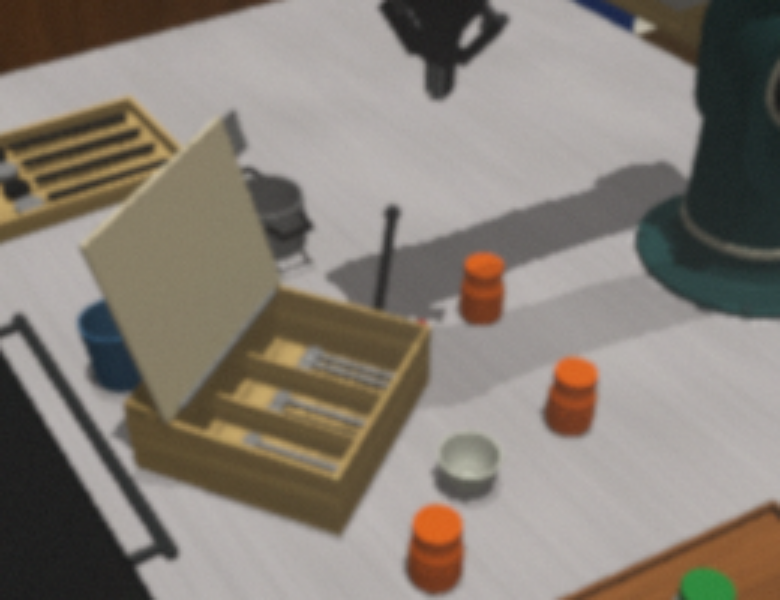

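The stay stands up at (390,215)→(380,305) in the crop, and its tip measures (-70,-119,213) in the box frame, which matches the stop. The lid is still back. Now I go to the lip.

```bash
python3 -m jog '[0.032,0.036,-0.015,0,0,0,0.035,0.04,-0.015,0,0,0,0.035,0.04,-0.015,5,0,0,0.035,0.042,-0.003,5,0,0,0.032,0.04,0.003,4.7,0,0]' 0.05
python3 - <<'E'
from h import *
a=1.84
plan(b2w(60-290*np.cos(a),0,85+290*np.sin(a)),lidR(a))
E
```

```text
time: 19.73
eef_pos: [689.5, -157.5, 365.5]
ee_rot: [-2.767, -0.843, 0.107]
ft_force: [-0.5, 0.1, 1.1]
opening: 40.3
t 19.73 pos [ 689.5 -157.5  365.5] shift [19.3 32.4 -7.5]
axes [[0.83, 0.557, 0.002], [0.539, -0.803, -0.255], [-0.141, 0.212, -0.967]] q [ 0.41  0.64 -0.29  1.04 -0.01  1.66 -0.83]
rot deg [ 0.7 -0.   0.3]
```

```bash
python3 -m jog '[0.019,0.036,-0.008,0.7,0,0.3,0,0,0,0,0,0]'
python3 - <<'E'
from h import *
a=1.85
plan(b2w(60-210*np.cos(a)+4*np.sin(a),0,85+210*np.sin(a)+4*np.cos(a)),lidR(a))
E
```

```text
time: 19.98
eef_pos: [728.6, -179.6, 355.2]
ee_rot: [-2.752, -0.827, 0.125]
ft_force: [-0.3, 0.4, -0.1]
opening: 40.6
t 19.98 pos [ 728.6 -179.6  355.2] shift [-0.5 -2.3 72.9]
axes [[0.834, 0.552, -0.006], [0.529, -0.802, -0.276], [-0.157, 0.227, -0.961]] q [ 0.39  0.76 -0.28  0.86 -0.01  1.74 -0.82]
rot deg [ 0.   0.3 -0.1]
```

```bash
python3 -m jog '[0,-0.002,0.035,0,0,0,0,0,0.03,0,0,0,0,0,0.005,0,0,0,0,0,0,0,0,0]'
python3 - <<'E'
from h import *
a=1.85
plan(b2w(60-208*np.cos(a)+4*np.sin(a),0,85+208*np.sin(a)+4*np.cos(a)),lidR(a))
c=read_camera('scene');cv2.imwrite('pics/grip.png',cv2.resize(c['color'][80:280,190:450,::-1],None,fx=3,fy=3))
E
```

```text
time: 20.48
eef_pos: [715.1, -160.5, 284.7]
ee_rot: [-2.749, -0.828, 0.129]
ft_force: [0.4, -0.3, 1.0]
opening: 40.6
t 20.48 pos [ 715.1 -160.5  284.7] shift [-0.2  0.7  0.7]
axes [[0.833, 0.553, -0.008], [0.529, -0.801, -0.279], [-0.16, 0.228, -0.96]] q [ 0.4   0.75 -0.29  1.04 -0.01  1.57 -0.82]
rot deg [-0.2  0.4 -0.1]
```

View pics/grip.png

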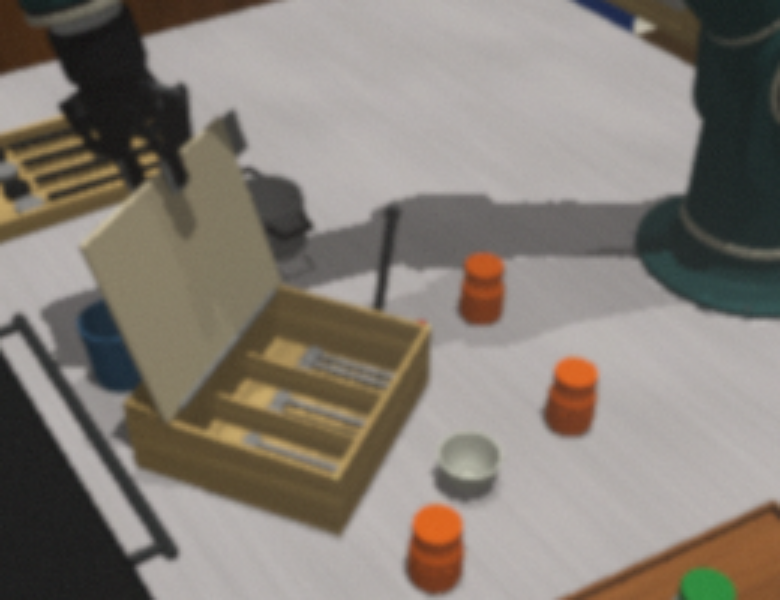

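The jaws are either side of the lid at (160,175). I narrow them to a loose cage and bring the lid forward slowly.

```bash
python3 -m jog '[0,0,0,0,0,0,0,0,0,0,0,0]' 0.67 25; python3 -m jog '[0,-0.018,0.001,-5,0,0,0,-0.02,0.001,-5.5,0,0,0,-0.02,0.001,-5.5,0,0,0,-0.02,0.001,-5.5,0,0]'
cat >> h.py <<'E'
def arc():
    s=read_state();p=w2b(s['eef_pos']);z=R.from_rotvec(s['ee_rot']).as_matrix()[:,2];a=np.arctan2(-z[2],z@BX);d=p-[60,0,85]
    zt=np.array([np.cos(a),0,-np.sin(a)]);yt=np.array([np.sin(a),0,np.cos(a)]);print('a',a.round(3),'along',(-d@zt).round(1),'h',(d@yt).round(1),'y',p[1].round(1),'theta',np.arctan2(d[2],-d[0]).round(3),s['qpos'].round(2),s['ft_force'].round(1))
E
python3 -c "
from h import *
arc()"
```

```text
time: 20.78
eef_pos: [715.8, -161.0, 286.8]
ee_rot: [-2.751, -0.828, 0.125]
ft_force: [-0.3, 1.3, -0.5]
opening: 14.1
time: 21.28
eef_pos: [673.5, -98.4, 294.2]
ee_rot: [2.91, 0.87, 0.042]
ft_force: [0.7, 0.1, -0.9]
opening: 14.3
a 1.463 along 209.5 h 8.4 y -0.1 theta 1.504 [ 0.23  0.46 -0.24  1.46  0.21  1.18 -1.05] [ 0.7  0.1 -0.9]
```

```bash
python3 -m jog '[0,-0.02,0.001,-5.5,0,0,0,-0.02,0.001,-5.5,0,0,0,-0.02,0.001,-5.5,0,0,0,-0.02,0.001,-5.5,0,0,0,-0.014,0.001,-4,0,0]'; python3 -c "
from h import *
arc()"
```

```text
time: 21.9
eef_pos: [625.0, -21.0, 267.1]
ee_rot: [2.471, 0.74, 0.23]
ft_force: [-1.0, -0.1, -0.8]
opening: 14.3
a 0.991 along 210.1 h 11.5 y 2.3 theta 1.046 [-0.14  0.31 -0.14  1.84  0.76  0.95 -1.71] [-1.  -0.1 -0.8]
```

```bash
python3 -m jog '[0,-0.014,0.0005,-3,0,0,0,-0.013,0.0005,-3,0,0,0,-0.009,0,-2,0,0,0,0,0,0,0,0]'
python3 - <<'E'
from h import *
arc()
c=read_camera('scene');cv2.imwrite('pics/low.png',cv2.resize(c['color'][80:280,190:450,::-1],None,fx=3,fy=3))
E
```

```text
time: 22.4
eef_pos: [608.8, 6.7, 245.9]
ee_rot: [2.333, 0.702, 0.279]
ft_force: [-0.3, 0.1, -1.8]
opening: 13.9
a 0.846 along 211.5 h 3.7 y 4.1 theta 0.864 [-0.27  0.34 -0.12  1.93  0.97  0.97 -1.99] [-0.3  0.1 -1.8]
```

View pics/low.png

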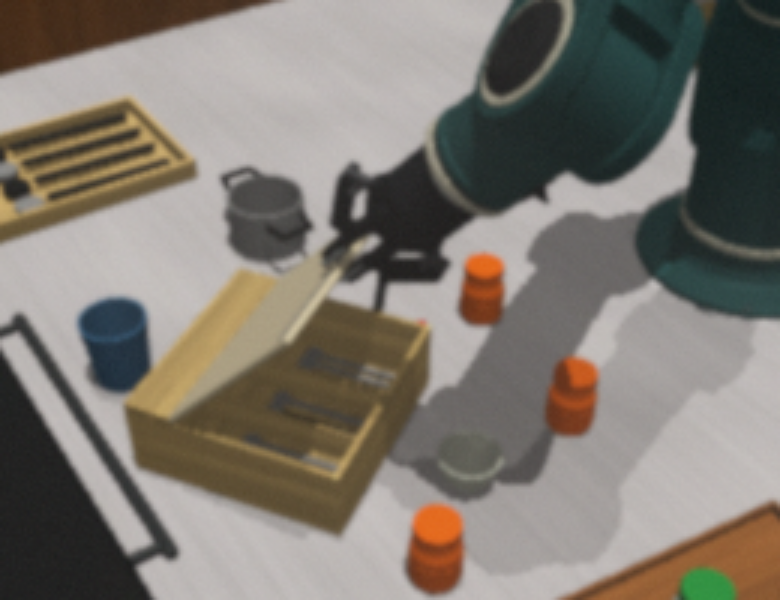

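The lid sits near 0.84 rad at (350,250). I lower it in small steps and check the force.

```bash
python3 -m jog '[0,-0.003,0,0,0,0,0,0,0,0,0,0]'; python3 -m jog '[0,-0.001,0,0,0,0,0,0,0,0,0,0]' 0.45
python3 - <<'E'
from h import *
arc()
P=[]
for n in('scene','top'):
    c=read_camera(n);w=cloud(c)
    for d in cut_out(n,'lid')[:1]:
        p=w[d['mask']];p=p[~np.isnan(p[:,0])];b=np.c_[(p-O)@BX,(p-O)@BY,p[:,2]]
        b=b[(b[:,0]>-80)&(b[:,0]<50)&(abs(b[:,1])<110)]
        for _ in range(4):
            k=np.polyfit(b[:,0],b[:,2],1);r=b[:,2]-np.polyval(k,b[:,0]);b=b[abs(r)<max(4,1.5*np.median(abs(r)))]
        print(n,d['conf'],len(b),'lid angle',-np.arctan(k[0]),'z at hinge',np.polyval(k,60))
E
```

```text
time: 22.7
eef_pos: [608.5, 7.2, 245.4]
ee_rot: [2.335, 0.698, 0.281]
ft_force: [-1.1, 1.0, -0.9]
opening: 14.1
time: 22.95
eef_pos: [608.5, 7.1, 245.3]
ee_rot: [2.336, 0.696, 0.281]
ft_force: [-0.3, -0.8, -0.3]
opening: 23.0
a 0.847 along 211.5 h 2.9 y 4.1 theta 0.86 [-0.28  0.34 -0.12  1.93  0.97  0.97 -1.99] [-0.3 -0.8 -0.3]
scene 0.8 633 lid angle 0.8241601152156778 z at hinge 92.18659496121185
top 0.89 2442 lid angle 0.821250803633048 z at hinge 95.61285334479207
```

The lid measures 0.82 rad in both cameras, so it is resting on the stay. I withdraw along the tool axis.

```bash
python3 -m jog '[0,0,-0.012,0,0,0,0,0,-0.025,0,0,0,0,0,-0.035,0,0,0,0,0,-0.045,0,0,0,0,0,-0.045,0,0,0]'; python3 -m jog '[0,0,-0.04,0,0,0,0,0,-0.04,0,0,0,0,0,0,0,0,0,0,0,0,0,0,0]'
python3 - <<'E'
from h import *
arc()
for n in('scene','top'):
    c=read_camera(n);w=cloud(c);save(f'end_{n}.png',c)
    for d in cut_out(n,'lid')[:1]:
        p=w[d['mask']];p=p[~np.isnan(p[:,0])];b=np.c_[(p-O)@BX,(p-O)@BY,p[:,2]]
        b=b[(b[:,0]>-80)&(b[:,0]<50)&(abs(b[:,1])<110)]
        for _ in range(4):
            k=np.polyfit(b[:,0],b[:,2],1);r=b[:,2]-np.polyval(k,b[:,0]);b=b[abs(r)<max(4,1.5*np.median(abs(r)))]
        print(n,d['conf'],len(b),'lid angle',-np.arctan(k[0]))
    for l in ('jar_center','stay_tip','stay_tab','lid_edge','oil_center','ramekin_center','mug_center','shaker_center','pot_center'): print(l,[(np.round(d['at']),round(d['conf'],2)) for d in tip_of(n,l)[:4]])
print('expect lip',b2w(60-210*.675,0,85+155),'tip',b2w(-70,-128,214))
E
```

```text
time: 23.78
eef_pos: [544.6, 98.3, 370.2]
ee_rot: [2.337, 0.696, 0.276]
ft_force: [-0.4, -0.7, 0.3]
opening: 23.2
time: 24.28
eef_pos: [511.4, 147.0, 436.6]
ee_rot: [2.338, 0.701, 0.284]
ft_force: [-0.5, -1.0, 0.4]
opening: 23.6
a 0.85 along 467.6 h 0.6 y 0.5 theta 0.851 [-0.46  0.12 -0.27  1.74  0.75  1.44 -1.88] [-0.5 -1.   0.4]
scene 0.81 757 lid angle 0.8237302444235431
jar_center [(array([390., 109.,  37.]), 0.74), (array([630., 196.,  43.]), 0.69), (array([361., -90.,  36.]), 0.57)]
stay_tip [(array([ 682., -113.,   81.]), 0.61), (array([506., -66., 212.]), 0.57)]
stay_tab [(array([444., 395.,   2.]), 0.57), (array([447., -91.,  22.]), 0.56)]
lid_edge []
oil_center [(array([ 497., -366.,   35.]), 0.66)]
ramekin_center [(array([540., 122.,  23.]), 0.73), (array([447., -92.,  21.]), 0.41)]
mug_center [(array([ 764., -222.,   41.]), 0.84)]
shaker_center [(array([720., 280.,  49.]), 0.77)]
pot_center [(array([ 498., -364.,   34.]), 0.67), (array([509., -70., 209.]), 0.18)]
top 0.9 2310 lid angle 0.8178471958707114
jar_center [(array([361., -87.,  39.]), 0.7), (array([447., -91.,  21.]), 0.7), (array([628., 192.,  36.]), 0.67), (array([ 684., -113.,   84.]), 0.33)]
stay_tip [(array([507., -71., 214.]), 0.63)]
stay_tab [(array([448., -88.,  25.]), 0.54)]
lid_edge [(array([600.,   7., 244.]), 0.81)]
oil_center []
ramekin_center [(array([535., 118.,  23.]), 0.84)]
mug_center []
shaker_center [(array([719., 286.,  43.]), 0.61)]
pot_center [(array([ 498., -363.,   36.]), 0.71)]
expect lip [603.00344039   8.01999339 240.        ] tip [502.84075441 -72.53743232 214.        ]
```

View pics/end_scene.png

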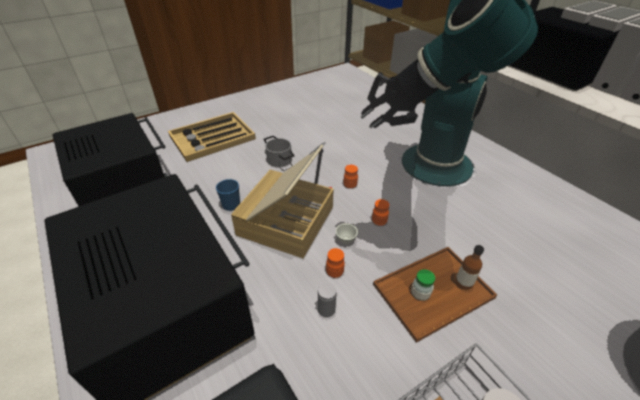

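View pics/end_top.png

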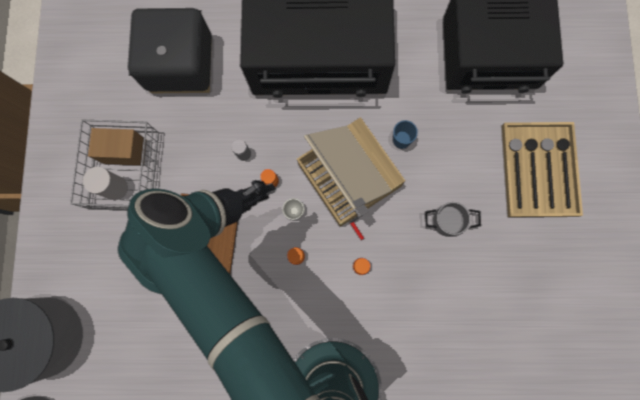

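The lid rests on the raised stay at (322,150)–(318,185). The jar stands upright in the tray at (423,285), the oil bottle is in place at (469,268), and the gripper is well clear. I hand the job in.

```bash
python3 -c "
from rig import *
print(finish_job(), read_state()['time'])"
```

```text
the job is handed in; nothing more can be done
the job is handed in; nothing more can be done
```

The job is done and handed in at about 25 s of the 72 s allowed; no verdict comes back. I moved the green-capped jar into the tray, then swung the lid back until it leaned on its stop. With the lid back I pressed the tab until the stay reached its stop, then lowered the lid onto the stay in a loose finger cage, which I withdrew.

**Last checks:**
- **Lid:** it measured 0.824 rad (scene) and 0.818 rad (top) after the gripper had withdrawn, the same as just before. That is inside the 0.76–0.90 band.
- **Stay:** the tip was at about (507,-70,213) and the tab 22–25 mm above the bench, which matches the stop.
- **Jar:** it measured at about (485,384) just after release, roughly 38 mm (tray x) and 10 mm (tray y) from the tray's middle. In the last picture it was still upright there. The networks did not report it in that last round, so I only confirmed it by eye.
- **Other loose things:** ramekin, mug, shaker and pot were within about 5 mm of where they started. The network missed the oil bottle at the end, but the picture shows it standing in its place.
- **Forces:** two contacts were harder than intended. The jar set-down peaked at about 52 N at the wrist. The fingertip against the stay's stop reached about 88 N. Both stayed under the 120 N wrist limit.

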